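# Clip in a fuse link and probe its test contacts

## Robot

A 6-joint arm with a two-finger parallel gripper is mounted at the origin on a cart in front of the work surface, level with it; the furniture and walls round the work are solid. World frame = base frame: x ahead of the robot, y to its left, z up, the work surface at z = 0. Lengths are in m, angles in rad, forces in N, time in s.
With the tool pointing down it reaches from about 0.35 to 0.775 m from the base axis. Payload 5.5 kg.
Tool frame: the origin (TCP) lies on the centre line of the jaws, within the pads' length; the fingertips stand 11 mm ahead of it and the grasp point (between the pads) lies 8 mm behind it (env.tip_extent is the distance from the TCP to the fingertips, in m); z points along the fingers, y is the line along which they close (so a half turn about z gives the same grasp; the last joint's range is limited). The gripper opens to 85 mm and grips with 20 to 120 N. Pads are 22 mm wide; open, the fingers measure 114 mm over their backs; the gripper's body (76 mm by 85 mm) begins 54 mm behind the grasp point. The pads swing forward as they close: fully open they stand 13 mm farther back than shut.
Start: joints at [-1.389, 0.313, 0.046, 1.304, 0, 1.431], TCP at [0.182, -0.546, 0.242] pointing down, gripper open.
Joint ranges: [-2.76, 2.76], [-0.86, 1.69], [-1.03, 1.26], [-2.2, 2.34], [-1.47, 1.5], [-3.14, 3.14]. Speed limits (rad/s): [2.57, 2.57, 3.14, 3.14, 3.14, 3.14].

## Interface

Orientations are given as a unit quaternion [w, x, y, z].
In Python, from workcell import env gives the robot as it stands.
- The arm moves only by the shell command python3 -m jog 'ROWS' [FORCE]. ROWS is JSON, a list of rows, each a list of 5 numbers: the gripper's target within -1 to 1 (shut at 1, half-way at 0, fully open at -1), then the shift along the tool's x, y, z in m, then the turn about the tool's z in degrees. In form: [[fingers, tx, ty, tz, turn], ...]. A call has 1 to 5 rows; each row shifts and turns the commanded pose from where the row before left it, along the tool's axes as they then stand; what a row does not reach is not made up. A row lasts 1/12 s, in which the tool goes at most 41.7 mm and 7.16 degrees, less where a joint would pass 70% of its speed; a pose out of reach is approached as far as the arm can. A call is refused whole if a number of a shift passes 0.0417 or a number of a turn 7.16, either way. A call with a gripper value outside its range is refused whole. The fingers move at their own pace and stop on an object; FORCE is the grip in N (left out, the last holds). Time passes only in rows, so rows that do not move let the fingers close. It gives the time, the measured TCP pose, the force, the opening and the grip force at its end, in the units of the state.
- env.get_state(): the state, without advancing time (a new reading comes with each control period).
- env.read_camera(name): name is "scene" or "top"; returns a dict with "img" (420x560x3 uint8, red, green, blue), "fov_y" (degrees; the focal length in pixels is half the picture's height over the tangent of half this angle, whatever the lens; pixels are square), "cx", "cy" (the principal point, pixels), "D" ([k1, k2, p1, p2, k3] as OpenCV has them; the pictures are not rectified), "T" (4x4, takes a point from camera to world coordinates). Camera axes: x right, y up, looking along -z (the intrinsics and any distortion apply to the point x, -y, -z); pixel columns grow to the right and rows downward; lengths in m; the calibration is good to about 2 mm. A picture is of the moment at which its call begins. There is no depth.
- env.hand_in(): hands the job in; it is judged then, once.
The state is a dict: "clock": time; "joint_pos": joint angles; "qvel": joint speeds; "tau": joint torques, N m; "tcp_pos": TCP position; "orientation": TCP orientation; "wrist_force": force on the tool from outside, world axes, zero at the start; "ft_torque": the same for the moment, N m; "finger_gap": finger opening in m; "grip_force": force on a finger pad.
Only numpy, scipy, OpenCV 4.12 (cv2) and the standard library are available. Lean on these libraries where they do the work, as an engineer would, in place of code of your own. Each camera call takes 0.05 s, during which the arm holds its last target. There are 200 camera calls.

## Task

Clip the loose fuse link into the sprung fuse clip: push the sprung plate back with the fuse's end, then lower the fuse flat onto the rail between plate and stop and let go. Then take the probe from its stand and, with its tip, gently press down the middle of the round contact, then the square one, then the oblong bar, each by about half of its springy 6 mm travel for about half a second. Finally hang the probe back in its stand, leaving the fuse clipped in and the other things on the bench where they are.

Things in the scene. Friction and masses are not known exactly. Their poses are not given: they have to be found in the camera images.
- fuse: loose square-bodied fuse link, white ceramic with a steel cap at each end, 60 long (its x) x 24 x 24 mm, 70 g, lying on the bench; origin at the centre of its underside; both ends are alike, either way round fits
- fuse_mid (a point): the middle of the fuse link, 12 mm above its underside
- clip: fixed dark steel fuse clip, base 160 x 52 x 8 mm (x -75 to 85, y -26 to 26); origin at the bench, lengths in mm on its own axes. The fuse lies along its x on a black rail (18 mm wide, top z = 22; no side walls) between a low stop and a taller sprung plate, 52 mm apart when empty. A 40 mm wide spring housing stands behind the plate, x = 67 to 81, up to z = 56
- stop_top (a point): top middle of the inner face of the low fixed aluminium stop, in the clip at x = -30, y = 0, z = 34 mm; the stop is 12 mm thick and 30 mm wide. Its top is 12 mm above the rail: press the plate back with the fuse's leading end, held above this stop, until the trailing end has passed it, then lower the fuse
- clip_seat (a point): where the middle of the fuse is when it is seated: x = 0, y = 0, 34 mm above the bench, in the clip
- carriage_top (a point): top middle of the face of the sprung plate that meets the fuse; in the clip at x = 22 (when empty), y = 0, z = 66 mm. The plate is aluminium, 8 mm thick, 34 mm wide, from z = 24 to 66, and moves along x only
- carriage (a joint): how far (m) the sprung plate is pressed back along the clip's +x, 0 to 0.018; it pushes toward -x with 3 N at 0, plus 0.25 N per mm; reads 0.008 with the fuse seated
- strip: fixed black terminal strip, 150 (its x) x 44 x 10 mm, carrying the three contacts in a row along its x, 50 mm apart; which contact stands where varies; origin at the centre of its underside. Behind it at the left stands a tall machine, and along the back a shelf overhangs the bench about 0.5 m up: keep the arm clear of both
- probe: loose hand probe standing upright in its stand: origin at its pointed lower tip, z along it to the top. Steel needle 4 mm thick up to 20 mm, steel shank 10 mm thick from 26 to 70 mm, black collar 28 mm across from 70 to 75 mm, black round handle 18 mm thick from 75 to 132 mm; 60 g
- stand: fixed steel probe stand, base 54 x 50 mm, its top plate 40 x 40 mm with upper face 80 mm above the bench and a square through hole of 16 x 16 mm; the probe's shank hangs through the hole and its collar rests on the plate; origin at the centre of its underside
- stand_seat (a point): where the probe's tip is when the probe hangs in the stand: on the hole's axis, 10 mm above the bench
- round_post: grey post, 18 mm thick, that carries the round contact pad; origin at its foot, on the strip's top, 10 mm above the bench
- round_top (a point): centre of the upper face of the round brass disc, 22 mm across, the lowest contact: top 40 mm above the bench; it moves down with the pad
- round_pad (a joint): how far (m) the round pad is pressed down, 0 to 0.006; it springs back with 0.6 N at 0 plus 0.6 N per mm
- square_post: grey post, 18 mm thick, that carries the square contact pad; origin at its foot, on the strip's top, 10 mm above the bench
- square_top (a point): centre of the upper face of the square brass plate, 21 x 21 mm, the middle one in height: top 50 mm above the bench; it moves down with the pad
- square_pad (a joint): how far (m) the square pad is pressed down, 0 to 0.006; it springs back with 0.6 N at 0 plus 0.6 N per mm
- bar_post: grey post, 18 mm thick, that carries the bar contact pad; origin at its foot, on the strip's top, 10 mm above the bench
- bar_top (a point): centre of the upper face of the oblong brass bar, 36 x 14 mm (long along the strip), the tallest contact: top 60 mm above the bench; it moves down with the pad
- bar_pad (a joint): how far (m) the bar pad is pressed down, 0 to 0.006; it springs back with 0.6 N at 0 plus 0.6 N per mm
- spray_can: bystander, to be left alone: dark spray can, 51 mm across, 200 mm tall, standing
- tape_roll: bystander, to be left alone: roll of black tape lying flat, 66 mm across, 19 mm high
- meter: bystander, to be left alone: hand-held multimeter lying on its back, 116 x 66 x 30 mm, long side along its x
- gear_small: bystander, to be left alone: small steel gear lying flat, 56 mm across, 28 mm high
Mind the look-alikes: they are no part of the job. What is shaped like the probe but green or yellow is not meant.

How it is judged:
By the outcome, as a careful person would: the job done as asked, in the order asked, and still so for the second after the job is handed in, with the robot touching nothing.
It also fails if it takes over 64 s, if anything falls off the work surface, if the arm or the gripper's body presses on something with over 40 N, if the wrist force passes 120 N, or if a joint passes its speed limit or range.

## Working session

There is one attempt and no reset: what is moved stays moved. The work goes in short steps, Python scripts to look and compute and a shell command to move; the robot and the scene stay as the last step left them, time stands still between calls to the robot, and variables do not carry over. Pictures are saved under pics/ and viewed, at most 10 in all, crops included, and the job is handed in when it is done.

```bash
mkdir -p pics; ls
cat > h.py <<'E'
import numpy as np, cv2
from workcell import env
def cam(n):
    c=env.read_camera(n); h=c["img"].shape[0]; f=h/2/np.tan(np.radians(c["fov_y"])/2)
    c["K"]=np.array([[f,0,c["cx"]],[0,f,c["cy"]],[0,0,1.]]); c["D"]=np.array(c["D"],float); c["T"]=np.array(c["T"]); return c
def ray(c,px):
    u=cv2.undistortPoints(np.array(px,float).reshape(-1,1,2),c["K"],c["D"]).reshape(-1,2)
    d=np.c_[u[:,0],-u[:,1],-np.ones(len(u))]@c["T"][:3,:3].T
    return c["T"][:3,3],d
def onz(c,px,z):
    o,d=ray(c,px); return o+d*((z-o[2])/d[:,2])[:,None]
def proj(c,P):
    P=np.array(P,float).reshape(-1,3); q=(P-c["T"][:3,3])@c["T"][:3,:3]; q=q*[1,-1,-1]
    return cv2.projectPoints(q,np.zeros(3),np.zeros(3),c["K"],c["D"])[0].reshape(-1,2)
def save(n,img,s=1):
    cv2.imwrite("pics/"+n,cv2.resize(img,None,fx=s,fy=s,interpolation=cv2.INTER_CUBIC)[:,:,::-1])
E
python3 - <<'E'
from h import *
for n in("scene","top"):
    c=cam(n); save(n+"1.png",c["img"],1.42); print(n,c["T"].round(3).tolist(),c["K"][0,0],c["D"])
s=env.get_state(); print(s)
E
```

```text
pics
scene [[0.711, 0.424, -0.561, -0.304], [-0.703, 0.446, -0.553, -0.959], [0.016, 0.788, 0.615, 0.838], [0.0, 0.0, 0.0, 1.0]] 518.3292920411141 [-0.20336515  0.          0.          0.          0.        ]
top [[-0.011, 0.997, -0.077, 0.334], [-1.0, -0.012, -0.007, -0.28], [-0.008, 0.076, 0.997, 0.952], [0.0, 0.0, 0.0, 1.0]] 454.4160204554671 [-0.03867792  0.          0.          0.          0.        ]
{'clock': 0.1, 'joint_pos': array([-1.38862863e+00,  3.13940548e-01,  4.50507199e-02,  1.30359130e+00,
        8.61123665e-06,  1.43118862e+00]), 'qvel': array([-1.24036534e-04, -1.14179410e-03,  2.56233418e-03,  3.35963503e-04,
       -1.48194683e-03,  7.51564797e-05]), 'tau': array([ 1.61208696e-03, -4.81726456e+01,  2.99243206e+01,  1.27275428e-02,
       -2.46865029e-04,  1.47443546e-05]), 'tcp_pos': array([ 0.18175067, -0.54504199,  0.24147223]), 'orientation': array([-8.42302376e-04,  9.87085118e-01,  1.60194444e-01, -1.36203042e-05]), 'wrist_force': array([-0.19157404, -0.28150228,  0.76698831]), 'ft_torque': array([ 0.0229804 , -0.01485679, -0.0201214 ]), 'grip_force': 0.0, 'finger_gap': 0.0852876951242952}
```

View pics/scene1.png

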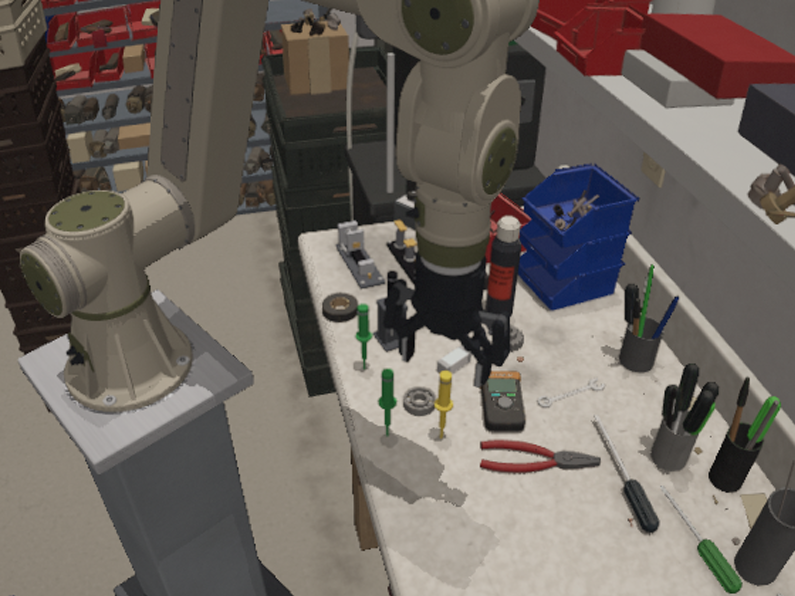

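View pics/top1.png

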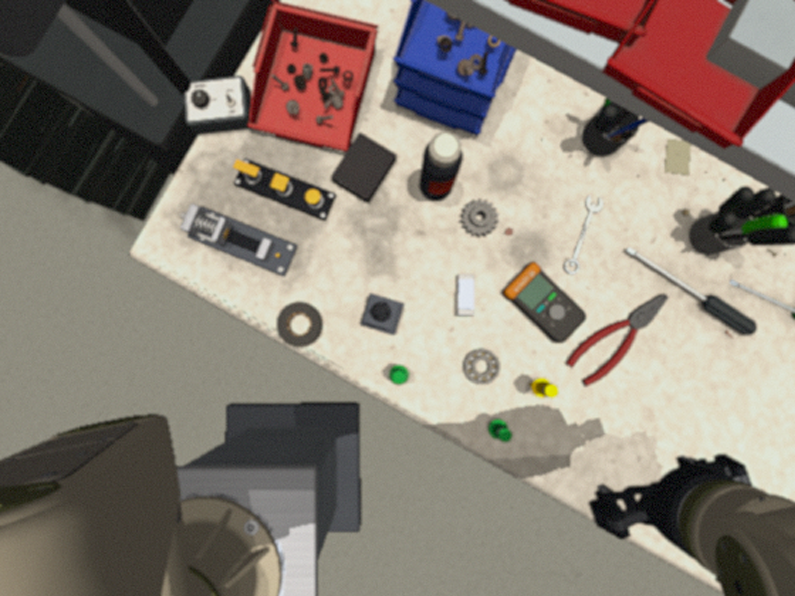

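The top picture (1.42×) is clear and shows these things:
- **Fuse:** white block at (465,295). The white box at (217,105) is a device, not the fuse.
- **Probe:** the black one in the stand at (381,312). The look-alikes are green at (400,374) and (500,430), and yellow at (545,388).
- **Clip:** about (240,240), with the housing at its left end and the stop at its right.
- **Strip:** bar (247,172), square (281,184), round (313,197).

Next I'll take one close crop and measure.

Run:
```python
from h import *
c=cam("top"); im=c["img"]; save("crop1.png",im[105:240,120:350],3.4)
hsv=cv2.cvtColor(im,cv2.COLOR_RGB2HSV)
np.save("top.npy",im)
# brass
m=cv2.inRange(hsv,(15,150,120),(32,255,255)); m[:100]=0;m[160:]=0;m[:,250:]=0
n,l,st,ce=cv2.connectedComponentsWithStats(m)
for i in range(1,n):
    if st[i,4]>20: print("brass",st[i],ce[i].round(1),[onz(c,ce[i],z)[0].round(4)[:2].tolist() for z in(.04,.05,.06)])
# fuse
g=im.min(axis=2); x0,y0,x1,y1=312,185,345,230
sub=im[y0:y1,x0:x1]; print(sub[20,:].tolist())
```

```text
brass [165 113  18  12 119] [173.7 118.2] [[0.5866, -0.0672], [0.5838, -0.0695], [0.5811, -0.0718]]
brass [190 122  14  13 121] [196.3 127.8] [[0.5657, -0.114], [0.5631, -0.1158], [0.5606, -0.1176]]
brass [215 133  11  11  97] [219.6 137.8] [[0.5442, -0.1618], [0.5419, -0.1631], [0.5396, -0.1644]]
[[225, 222, 203], [224, 218, 199], [224, 217, 194], [223, 216, 193], [222, 214, 189], [223, 215, 190], [224, 210, 188], [212, 200, 177], [179, 168, 145], [142, 137, 123], [158, 156, 158], [198, 203, 209], [223, 228, 236], [226, 230, 238], [224, 230, 238], [224, 229, 236], [223, 229, 236], [222, 227, 236], [224, 230, 237], [224, 229, 236], [223, 229, 235], [224, 225, 225], [223, 217, 204], [224, 218, 196], [224, 220, 198], [223, 217, 192], [225, 217, 196], [222, 215, 195], [224, 217, 197], [227, 219, 197], [224, 219, 197], [224, 221, 203], [224, 221, 202]]
```

View pics/crop1.png

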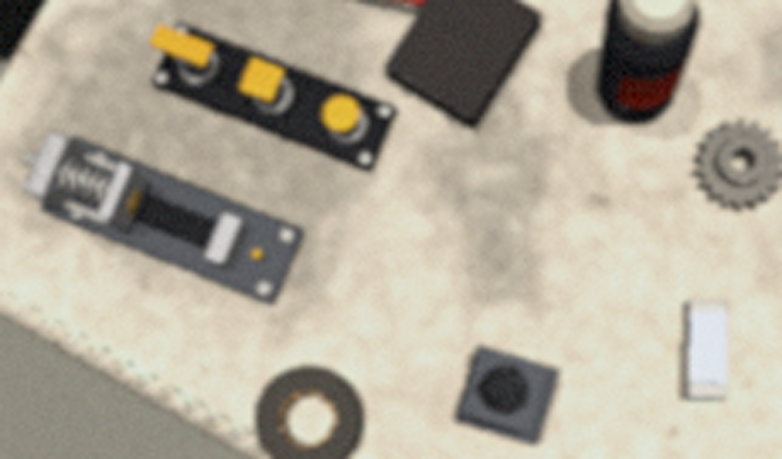

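Crop: the fuse is the white block at crop (707,350). The black probe stands in its stand at (503,388). The clip stop top is at about (224,238) and the plate at about (119,193). The contacts are bar (183,46), square (262,80) and round (342,113). Next I'll refine with masks.

Run:
```python
from h import *
c=cam("top"); im=c["img"].astype(int)
def W(px,z): return onz(c,px,z)
def rect(m,z,name,lo=15):
    n,l,st,ce=cv2.connectedComponentsWithStats(m.astype(np.uint8))
    for i in range(1,n):
        if st[i,4]<lo: continue
        ys,xs=np.where(l==i); P=W(np.c_[xs,ys],z)[:,:2]
        r=cv2.minAreaRect((P*1000).astype(np.float32)); print(name,st[i].tolist(),"meanW",P.mean(0).round(4),"rect",np.round(r[0],1),np.round(r[1],1),round(r[2],1))
def win(m,x0,x1,y0,y1):
    k=np.zeros(m.shape,bool);k[y0:y1,x0:x1]=1;return m&k
r,g,b=im[...,0],im[...,1],im[...,2]
rect(win((b>=r-3)&(r>190),315,340,188,228),.024,"fuse")
light=(r>150)&(abs(r-b)<25)
rect(win(light,176,195,163,186),.034,"stop")
rect(win(light,148,162,148,174),.066,"plate")
dark=(r<60)
rect(win(dark,258,278,208,230),.142,"handle@142")
st=(r>60)&(r<125)&(abs(r-b)<40)
rect(win(((r<130)&(b>r-30)),250,288,202,240),.080,"stand@80")
rect(win(((r<125)&(b>r-30)),128,212,140,196),.008,"clipbase")
# edges by hand (crop pixels)
def C(p): return np.array(p)/3.4+[120,105]
B=W(C([(301,232),(275,300),(43,208)]),.008)[:,:2]; print("base corners",B.round(4))
print("stop inner",W(C([(224,211),(205,257)]),.034)[:,:2].round(4))
print("plate face",W(C([(132,165),(106,222)]),.066)[:,:2].round(4))
print("strip corners z10",W(C([(397,105),(372,170),(153,82)]),.010)[:,:2].round(4))
```

```text
fuse [323, 196, 11, 22, 240] meanW [ 0.4019 -0.3817] rect [ 402.1 -381.7] [20.5 43.3] 88.9
stop [181, 168, 10, 14, 81] meanW [ 0.4706 -0.0905] rect [470.2 -90.4] [11.5 29.3] 68.4
plate [148, 150, 10, 20, 91] meanW [ 0.4964 -0.0308] rect [496.7 -31.7] [38.2 18. ] 0.7
handle@142 [261, 213, 14, 14, 145] meanW [ 0.3719 -0.2606] rect [ 371.5 -260.4] [23.2 23.2] 89.4
stand@80 [254, 207, 30, 28, 568] meanW [ 0.3718 -0.2608] rect [ 371.8 -260.5] [49.2 43.2] 72.2
clipbase [190, 140, 22, 9, 110] meanW [ 0.5415 -0.1241] rect [ 538.8 -117.1] [44.8 17.1] 89.1
clipbase [132, 145, 77, 49, 1414] meanW [ 0.4842 -0.056 ] rect [485.9 -52.7] [160.2  51.4] 67.1
base corners [[ 0.4762 -0.1342]
 [ 0.4342 -0.1182]
 [ 0.4935  0.0267]]
stop inner [[ 0.4857 -0.0917]
 [ 0.458  -0.0804]]
plate face [[ 0.5083 -0.0442]
 [ 0.4749 -0.0293]]
strip corners z10 [[ 0.5546 -0.1941]
 [ 0.514  -0.1785]
 [ 0.5715 -0.0419]]
```

```bash
python3 -m jog '[[0,0,0,0,6.5],[0,0,0,0,6.5],[0,0,0,0,6.5]]' 30; python3 -m jog '[[0,0.03,-0.0235,0,0],[0,0.03,-0.0235,0,0],[0,0.03,-0.0235,0,0],[0,0.03,-0.0235,0,0],[0,0.03,-0.0235,0,0]]'; python3 -m jog '[[0,0.03,-0.0235,0,0],[0,0.03,-0.0235,0,0],[0,0,0,0,0],[0,0,0,0,0],[0,0,0,0,0]]'
python3 - <<'E'
from h import *
s=env.get_state(); q=s["orientation"]; print("xang",np.degrees(2*np.arctan2(q[2],q[1])),s["joint_pos"])
c=cam("scene"); im=c["img"]; save("sc2.png",im[130:330,190:400],3)
E
```

```text
clock: 0.45
tcp_pos: [0.1818, -0.5454, 0.242]
orientation: [-0.0, 1.0, -0.012, -0.0]
wrist_force: [-0.4, 0.6, 0.6]
finger_gap: 0.0521
grip_force: 0.0
clock: 0.87
tcp_pos: [0.335, -0.4296, 0.2422]
orientation: [-0.0, 1.0, -0.01, -0.0]
wrist_force: [-0.4, -1.1, -0.2]
finger_gap: 0.043
grip_force: 0.0
clock: 1.28
tcp_pos: [0.3948, -0.3849, 0.2421]
orientation: [0.0, 1.0, -0.009, -0.0]
wrist_force: [-0.8, -0.3, -0.2]
finger_gap: 0.0427
grip_force: 0.0
xang -1.0144965763275706 [-9.18014154e-01  2.67365146e-01 -1.68680750e-02  1.28684308e+00
 -5.27659410e-04  2.24128488e+00]
```

View pics/sc2.png

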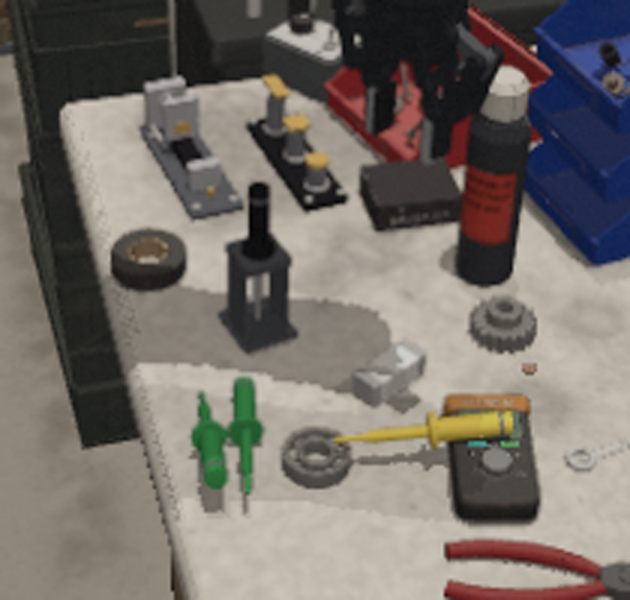

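Scene picture: the fuse is at crop (390,375). The clip (180,150), strip (295,150) and probe in its stand (258,290) are undisturbed. The yellow and one green look-alike, which stood free on their tips, have toppled; the yellow one now rests on the bearing and meter at (430,430). I'll check the clearance to the fuse and cross-check positions with this view.

Run:
```python
from h import *
c=cam("top"); t=c; save("top3.png",t["img"][150:330,220:460],3.2)
s=cam("scene")
C=lambda p:np.array(p)/3+[190,130]
# predicted scene pixels (crop coords) of the estimates
a=np.radians(67.4);u=np.array([np.cos(a),np.sin(a)]);v=np.array([-u[1],u[0]]);o=np.array([.484,-.0573])
def cl(x,y,z): return [*(o+u*x+v*y),z]
pts={"fuse top":[.402,-.3817,.024],"fuse c+":[.432,-.382,.024],"fuse c-":[.372,-.381,.024],"probe top":[.3745,-.2595,.142],"collar":[.3745,-.2595,.085],"bar":[.5811,-.0718,.06],"sq":[.5631,-.1158,.05],"round":[.5442,-.1618,.04],"stop top in":cl(-.03,0,.034),"plate top":cl(.022,0,.066),"stop c1":cl(-.03,.015,.034),"stop c2":cl(-.042,-.015,.034)}
for k,p in pts.items(): print(k,((proj(s,p)[0]-[190,130])*3).round(0))
im=s["img"].astype(int);r,g,b=im[...,0],im[...,1],im[...,2]
hsv=cv2.cvtColor(s["img"],cv2.COLOR_RGB2HSV)
m=cv2.inRange(hsv,(15,100,100),(32,255,255));m[:150]=0;m[200:]=0;m[:,:268]=0;m[:,305:]=0
n,l,st,ce=cv2.connectedComponentsWithStats(m)
for i in range(1,n):
    if st[i,4]>8: print(st[i].tolist(),((ce[i]-[190,130])*3).round(0))
```

```text
fuse top [388. 356.]
fuse c+ [414. 339.]
fuse c- [361. 374.]
probe top [255. 182.]
collar [255. 240.]
bar [275.  81.]
sq [294. 116.]
round [315. 153.]
stop top in [199. 155.]
plate top [180.  96.]
stop c1 [184. 158.]
stop c2 [219. 158.]
[278, 155, 8, 8, 42] [275.  85.]
[284, 168, 9, 6, 38] [294. 122.]
[292, 181, 7, 5, 32] [315. 159.]
```

View pics/top3.png

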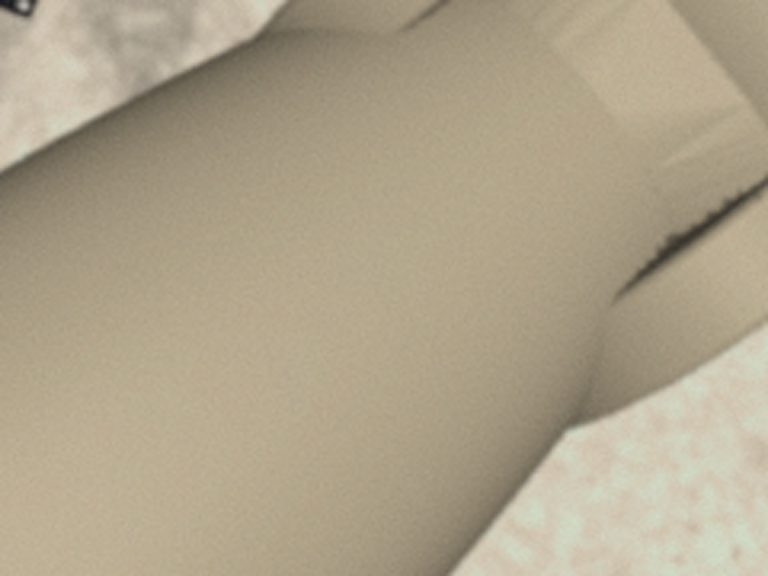

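Run:
```python
from h import *
s=cam("scene")
C=lambda p:np.array(p)/3+[190,130]
for z in (.0,.04):
  for x in(.39,.414):
    for y in(-.417,-.403): print(x,y,z,((proj(s,[x,y,z])[0]-[190,130])*3).round(0))
print(onz(s,C([(430,432),(515,425),(340,440),(430,410)]),.03).round(3))
im=s["img"].astype(int);r,g,b=im[...,0],im[...,1],im[...,2]
print(onz(s,C([(358,402),(386,403),(425,370)]),0.0).round(4), onz(s,C([(357,378),(386,388),(423,360),(397,343)]),0.024).round(4))
```

```text
0.39 -0.417 0.0 [409. 408.]
0.39 -0.403 0.0 [396. 399.]
0.414 -0.417 0.0 [430. 394.]
0.414 -0.403 0.0 [416. 385.]
0.39 -0.417 0.04 [413. 370.]
0.39 -0.403 0.04 [399. 362.]
0.414 -0.417 0.04 [434. 356.]
0.414 -0.403 0.04 [420. 347.]
[[ 0.357 -0.464  0.03 ]
 [ 0.409 -0.503  0.03 ]
 [ 0.304 -0.423  0.03 ]
 [ 0.375 -0.448  0.03 ]]
[[ 0.3665 -0.3843  0.    ]
 [ 0.3814 -0.4003  0.    ]
 [ 0.4322 -0.3963  0.    ]] [[ 0.3663 -0.3819  0.024 ]
 [ 0.3741 -0.4051  0.024 ]
 [ 0.4187 -0.4036  0.024 ]
 [ 0.419  -0.376   0.024 ]]
```

```bash
python3 -m jog '[[0,0.005,-0.0025,0.036,0],[0,0,0,0.036,0],[0,0,0,0.036,0],[0,0,0,0.036,0],[0,0,0,0.036,0]]'; python3 -m jog '[[0,0,0,0.028,0],[0,0,0,0.01,0],[0,0,0,0.009,0],[0,0,0,0,0],[0,0,0,0,0]]'; python3 -m jog '[[1,0,0,0,0],[1,0,0,0,0],[1,0,0,0,0],[1,0,0,0,0],[1,0,0,0,0]]' 35
```

```text
clock: 1.9
tcp_pos: [0.399, -0.3835, 0.0611]
orientation: [0.0, 1.0, -0.01, 0.0]
wrist_force: [0.3, -1.1, 0.4]
finger_gap: 0.0429
grip_force: 0.0
clock: 2.32
tcp_pos: [0.4003, -0.3837, 0.0164]
orientation: [0.001, 1.0, -0.01, 0.0]
wrist_force: [-0.4, 0.3, 0.6]
finger_gap: 0.0425
grip_force: 0.0
clock: 2.73
tcp_pos: [0.401, -0.3839, 0.0174]
orientation: [0.002, 1.0, -0.009, 0.001]
wrist_force: [-1.1, 0.0, 5.8]
finger_gap: 0.0237
grip_force: 36.0
```

```bash
python3 -m jog '[[1,0,0,-0.02,0],[1,0,0,-0.036,-6.84],[1,0,0,-0.036,-6.84],[1,0,0,-0.036,-6.84],[1,0,0,-0.036,-6.84]]';  python3 -m jog '[[1,0,0,-0.025,-6.84],[1,0,0,0,-6.84],[1,0,0,0,-6.84],[1,0,0,0,-6.84],[1,0,0,0,-6.84]]'; python3 -m jog '[[1,0,0,0,-6.84],[1,0,0,0,0],[1,0,0,0,0]]'
python3 - <<'E'
from h import *
s=env.get_state(); q=s["orientation"]; print("xang",np.degrees(2*np.arctan2(q[2],q[1])),q,s["joint_pos"])
ph=2*np.arctan2(q[2],q[1]); p=s["tcp_pos"]
d=np.array([.4782,-.0711])-p[:2]; print(p,"tx,ty",d@[np.cos(ph),np.sin(ph)],d@[np.sin(ph),-np.cos(ph)])
t=cam("top"); c=cam("scene"); uv=proj(c,p)[0]; print(uv); x,y=uv.astype(int)
np.save("s4.npy",c["img"]); save("sc4.png",c["img"][max(0,y-60):y+60,x-80:x+80],4)
E
```

```text
clock: 3.15
tcp_pos: [0.3998, -0.3822, 0.1817]
orientation: [0.0, 0.973, 0.23, 0.0]
wrist_force: [0.5, -1.3, -1.6]
finger_gap: 0.0232
grip_force: 35.0
clock: 3.57
tcp_pos: [0.4001, -0.3826, 0.2053]
orientation: [0.001, 0.862, 0.506, 0.0]
wrist_force: [0.3, -0.4, -1.3]
finger_gap: 0.0231
grip_force: 35.0
clock: 3.82
tcp_pos: [0.4, -0.3825, 0.2048]
orientation: [0.0, 0.833, 0.553, -0.0]
wrist_force: [-0.9, 1.3, -0.5]
finger_gap: 0.0233
grip_force: 35.0
xang 67.15493113387728 [ 3.75867527e-04  8.33138766e-01  5.53063879e-01 -1.65579518e-06] [-9.08090332e-01  2.84304224e-01 -8.61064317e-02  1.19963640e+00
 -6.08799346e-05  1.06142764e+00]
[ 0.39997092 -0.38248825  0.20477685] tx,ty 0.3173340512185385 -0.04880092318413497
[323.86727192 186.24250619]
```

View pics/sc4.png

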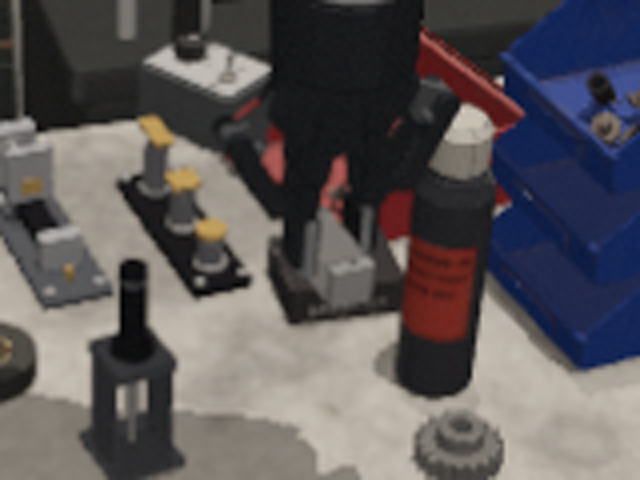

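The picture shows the fuse held level between the fingers, its near end at crop (350,285). Next I'll carry it to the clip.

```bash
python3 -m jog '[[1,0.035,-0.0054,0,0],[1,0.035,-0.0054,0,0],[1,0.035,-0.0054,0,0],[1,0.035,-0.0054,0,0],[1,0.035,-0.0054,0,0]]'; python3 -m jog '[[1,0.035,-0.0054,0,0],[1,0.035,-0.0054,0,0],[1,0.035,-0.0054,0,0],[1,0.02,-0.0054,0,0],[1,0,0,0,0]]';python3 -m jog '[[1,0,0,0.035,0],[1,0,0,0.035,0],[1,0,0,0,0],[1,0,0,0,0]]'
cat > clip.py <<'E'
from h import *
def st():
    s=env.get_state(); q=s["orientation"]; ph=2*np.arctan2(q[2],q[1]); p=s["tcp_pos"]
    a=np.radians(67.4);u=np.array([np.cos(a),np.sin(a)]);v=np.array([-u[1],u[0]]);o=np.array([.484,-.0573])
    d=p[:2]-o; f=s["wrist_force"][:2]; print("xang",np.degrees(ph).round(2),"clip xyz mm",np.round(1000*np.array([d@u,d@v,p[2]]),1),"F clip",np.round([f@u,f@v,s["wrist_force"][2]],1),"q",q.round(4))
E
python3 - <<'E'
from clip import *
st()
c=cam("scene"); save("sc5.png",c["img"][130:230,210:330],5)
a=np.radians(67.4);u=np.array([np.cos(a),np.sin(a)]);v=np.array([-u[1],u[0]]);p=env.get_state()["tcp_pos"]
for x,y in((-.03,-.012),(-.03,.012)):
  for dz in(-.0174,.0066): print(((proj(c,[*(p[:2]+u*x+v*y),p[2]+dz])[0]-[210,130])*5).round(0))
E
```

```text
clock: 4.33
tcp_pos: [0.4425, -0.2092, 0.2044]
orientation: [0.0, 0.833, 0.553, 0.0]
wrist_force: [-0.2, 0.6, -1.5]
finger_gap: 0.023
grip_force: 35.0
clock: 4.75
tcp_pos: [0.4707, -0.0833, 0.2045]
orientation: [-0.0, 0.831, 0.556, 0.0]
wrist_force: [-0.1, 0.3, -1.0]
finger_gap: 0.0229
grip_force: 35.0
clock: 5.08
tcp_pos: [0.4688, -0.0868, 0.1332]
orientation: [-0.002, 0.833, 0.554, -0.001]
wrist_force: [-0.5, -0.3, -0.2]
finger_gap: 0.0231
grip_force: 35.0
xang 67.25 clip xyz mm [-33.    2.7 133.2] F clip [-0.5  0.4 -0.2] q [-0.0018  0.8327  0.5538 -0.0015]
[271. 154.]
[271. 115.]
[227. 163.]
[227. 124.]
```

View pics/sc5.png

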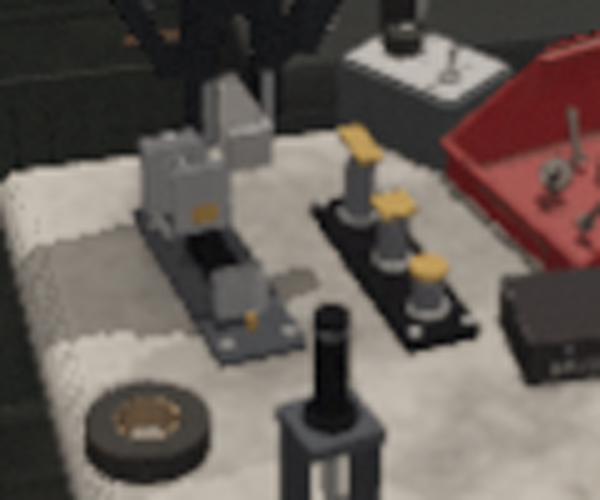

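Fuse's near end is at crop (250,148), matching the prediction apart from the scene camera's steady 1 px bias, so it is centred in the grip. Now lower it above the stop and advance to the plate.

```bash
python3 -m jog '[[1,0,0.0027,0.035,0],[1,0,0,0.028,0],[1,0,0,0.012,0],[1,0,0,0,0],[1,0,0,0,0]]'>/dev/null; python3 -c "from clip import *;st()"; python3 -m jog '[[1,0.01,0,0,0],[1,0.008,0,0,0],[1,0,0,0,0],[1,0,0,0,0]]' >/dev/null;python3 -c "from clip import *;st()"; python3 -m jog '[[1,0.006,0,0,0],[1,0.006,0,0,0],[1,0,0,0,0],[1,0,0,0,0]]'>/dev/null;python3 -c "from clip import *;st()"
```

```text
xang 67.28 clip xyz mm [-32.8  -3.2  60.8] F clip [-0.4 -0.6 -0.6] q [7.000e-04 8.325e-01 5.540e-01 5.000e-04]
xang 67.42 clip xyz mm [-13.7  -2.6  60.4] F clip [-0.   0.1 -0.1] q [9.000e-04 8.318e-01 5.550e-01 6.000e-04]
xang 67.35 clip xyz mm [-2.7 -2.2 59.6] F clip [-4.6 -0.4  1.4] q [ 7.000e-04  8.322e-01  5.545e-01 -4.000e-04]
```

```bash
python3 -m jog '[[1,0.004,-0.001,0,0],[1,0.003,-0.001,0,0],[1,0,0,0,0],[1,0,0,0,0],[1,0,0,0,0]]' >/dev/null;python3 -c "from clip import *;st()"
python3 - <<'E'
from h import *
c=cam("scene"); save("sc6.png",c["img"][140:210,225:300],8)
E
```

```text
xang 67.28 clip xyz mm [ 3.5 -1.1 59.5] F clip [-6.3 -2.2  0.3] q [ 1.500e-03  8.325e-01  5.540e-01 -2.000e-04]
```

View pics/sc6.png

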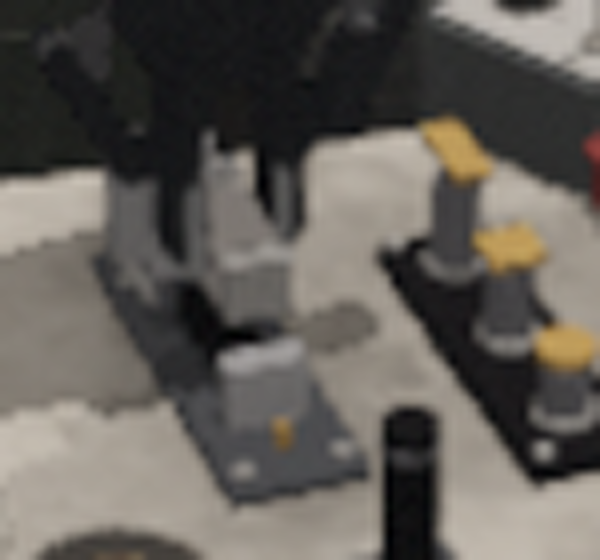

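The fuse end is at crop (255,285), past and above the stop (262,385) and laterally in line with it. A push force of 6.3 N means about 13 mm of compression. I'll lower it now.

```bash
python3 -m jog '[[1,0,0,0.006,0],[1,0,0,0.006,0],[1,0,0,0.004,0],[1,0,0,0,0],[1,0,0,0,0]]' >/dev/null;python3 -c "from clip import *;st()"; python3 -m jog '[[1,0,0,0.002,0],[1,0,0,0.001,0],[1,0,0,0,0],[1,0,0,0,0]]' >/dev/null;python3 -c "from clip import *;st()"; python3 -m jog '[[1,0,0,0.0015,0],[1,0,0,0,0],[1,0,0,0,0]]' >/dev/null;python3 -c "from clip import *;st()"
```

```text
xang 67.27 clip xyz mm [ 3.3 -0.  42.8] F clip [-5.9 -2.8 -3.6] q [ 7.000e-04  8.326e-01  5.539e-01 -1.000e-03]
xang 67.28 clip xyz mm [ 3.4 -0.  40.2] F clip [-5.4 -1.  -0.2] q [ 7.000e-04  8.325e-01  5.540e-01 -8.000e-04]
xang 67.28 clip xyz mm [ 3.5 -0.1 39.4] F clip [-5.4  0.7  6.1] q [ 8.000e-04  8.325e-01  5.540e-01 -6.000e-04]
```

```bash
python3 -m jog '[[1,-0.002,0,0,0],[1,-0.002,0,0,0],[1,0,0,0,0],[1,0,0,0,0]]' >/dev/null;python3 -c "from clip import *;st()"; python3 -m jog '[[0,0,0,0,0],[0,0,0,0,0],[0,0,0,0,0],[0,0,0,0,0]]';python3 -c "from clip import *;st()"; python3 -m jog '[[0,0,0,-0.01,0],[0,0,0,-0.02,0],[0,0,0,-0.036,0],[0,0,0,-0.036,0],[0,0,0,-0.036,0]]'; python3 -m jog '[[0,0,0,-0.03,0],[0,0,0,0,0],[0,0,0,0,0]]' >/dev/null
python3 - <<'E'
from clip import *
st()
c=cam("scene"); save("sc7.png",c["img"][140:210,225:300],8)
s=env.get_state();p=s["tcp_pos"];q=s["orientation"];ph=2*np.arctan2(q[2],q[1])
d=np.array([.3745,-.2595])-p[:2]; print(p,"tx,ty",d@[np.cos(ph),np.sin(ph)],d@[np.sin(ph),-np.cos(ph)],s["joint_pos"])
E
```

```text
xang 67.33 clip xyz mm [ 0.8 -0.2 39.4] F clip [-0.8  0.5  5.5] q [0.000e+00 8.323e-01 5.544e-01 7.000e-04]
clock: 8.35
tcp_pos: [0.4839, -0.0566, 0.0386]
orientation: [-0.0, 0.832, 0.554, -0.0]
wrist_force: [-0.0, -0.7, 0.1]
finger_gap: 0.0428
grip_force: 0.0
xang 67.34 clip xyz mm [ 0.6  0.3 38.6] F clip [-0.6 -0.2  0.1] q [-2.000e-04  8.322e-01  5.544e-01 -0.000e+00]
clock: 8.77
tcp_pos: [0.4834, -0.0565, 0.1787]
orientation: [-0.0, 0.832, 0.554, -0.0]
wrist_force: [0.4, -0.9, 0.2]
finger_gap: 0.0424
grip_force: 0.0
xang 67.34 clip xyz mm [  0.7  -1.3 209.5] F clip [-0.3  0.4 -0.3] q [0.002  0.8322 0.5544 0.0017]
[ 0.48431991 -0.05684264  0.20762428] tx,ty -0.22932356588089606 -0.02326196146278981 [-2.81637330e-01  1.57531364e-01 -2.41717335e-01  1.16971624e+00
  1.15289263e-05  1.68467020e+00]
```

View pics/sc7.png

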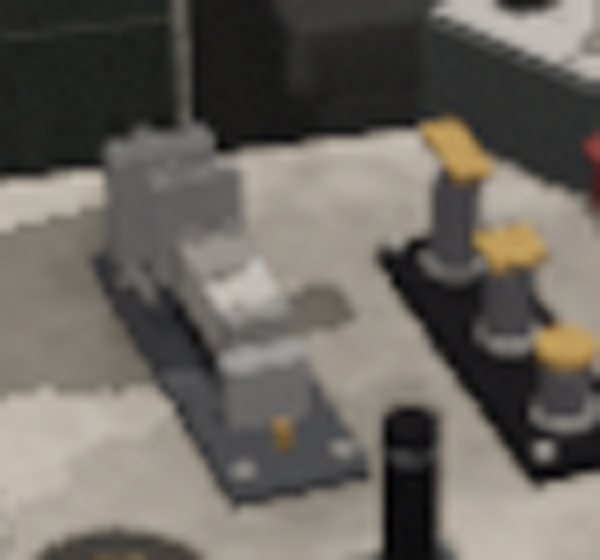

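The fuse is clipped flat: its body spans from the plate (210,190) to the stop (262,360) in the crop, with the plate pressed back. Next is the probe.

```bash
python3 -m jog '[[0,-0.033,-0.0033,0,0],[0,-0.033,-0.0033,0,0],[0,-0.033,-0.0033,0,0],[0,-0.033,-0.0033,0,0],[0,-0.033,-0.0033,0,0]]'>/dev/null; python3 -m jog '[[0,-0.033,-0.0033,0,0],[0,-0.031,-0.0033,0,0],[0,0,0,0,0],[0,0,0,0,0],[0,0,0,0,0]]'>/dev/null
python3 - <<'E'
from h import *
s=env.get_state();p=s["tcp_pos"];q=s["orientation"];ph=2*np.arctan2(q[2],q[1])
d=np.array([.3745,-.2595])-p[:2]; print(p,"tx,ty",d@[np.cos(ph),np.sin(ph)],d@[np.sin(ph),-np.cos(ph)],np.degrees(ph))
# scene: dark handle axis vs prediction
c=cam("scene");g=c["img"].max(axis=2)
for z in(.13,.12,.11,.10):
    u=proj(c,[.3745,-.2595,z])[0]; r=int(round(u[1]))
    row=g[r,int(u[0])-14:int(u[0])+16]; xs=np.where(row<50)[0]; print(z,u.round(1),row.tolist(),(xs.mean()+int(u[0])-14) if len(xs) else None)
E
```

```text
[ 0.37380903 -0.25838198  0.20558533] tx,ty -0.0007646817966926264 0.0010689554101621119 67.2955793105356
0.13 [275.1 194.8] [96, 92, 92, 90, 89, 119, 147, 142, 137, 152, 153, 110, 19, 16, 19, 15, 17, 18, 57, 130, 160, 159, 158, 156, 156, 149, 112, 39, 24, 27] 280.0
0.12 [275.  198.3] [90, 91, 90, 91, 90, 89, 87, 82, 79, 81, 132, 130, 20, 29, 40, 40, 33, 23, 67, 133, 161, 161, 162, 164, 165, 168, 167, 158, 121, 54] 275.5
0.11 [275.  201.7] [131, 134, 148, 160, 161, 160, 162, 162, 164, 167, 169, 136, 16, 17, 15, 14, 13, 15, 74, 148, 178, 179, 180, 178, 177, 177, 179, 182, 182, 181] 275.5
0.1 [275.  205.1] [170, 167, 166, 165, 165, 168, 173, 175, 175, 174, 173, 174, 141, 16, 14, 15, 14, 16, 16, 79, 156, 185, 186, 186, 186, 187, 187, 187, 187, 189] 275.5
```

```bash
python3 -m jog '[[0,-0.001,0.002,0.036,0],[0,0,0,0.033,0],[0,0,0,0.02,0],[0,0,0,0.009,0],[0,0,0,0,0]]'; python3 -m jog '[[0,0,0,0,0],[1,0,0,0,0],[1,0,0,0,0],[1,0,0,0,0],[1,0,0,0,0]]' 30; python3 -m jog '[[1,0,0,0,0],[1,0,0,0,0],[1,0,0,0,0]]'; python3 -m jog '[[1,0,0,-0.015,0],[1,0,0,-0.03,0],[1,0,0,-0.035,0],[1,0,0,0,0],[1,0,0,0,0]]'
python3 - <<'E'
from clip import *
st()
for n,(k) in (("top",4),("scene",4)):
    c=cam(n); np.save(n+"8.npy",c["img"])
    p=env.get_state()["tcp_pos"]; print(n,[proj(c,[p[0],p[1],p[2]+dz])[0].round(1).tolist() for dz in(0,-.022,-.03,-.05,-.08,-.097)])
c=cam("scene"); save("sc8.png",c["img"][150:250,220:340],5)
E
```

```text
clock: 10.37
tcp_pos: [0.3751, -0.2585, 0.1067]
orientation: [-0.002, 0.832, 0.555, -0.0]
wrist_force: [0.2, -0.3, 0.4]
finger_gap: 0.0431
grip_force: 0.0
clock: 10.78
tcp_pos: [0.3768, -0.2615, 0.1103]
orientation: [0.001, 0.832, 0.554, 0.0]
wrist_force: [-0.9, 2.4, 5.6]
finger_gap: 0.0175
grip_force: 29.6
clock: 11.03
tcp_pos: [0.3767, -0.2615, 0.1102]
orientation: [0.001, 0.832, 0.554, 0.001]
wrist_force: [-0.1, 1.8, 7.0]
finger_gap: 0.0169
grip_force: 29.6
clock: 11.45
tcp_pos: [0.3772, -0.2623, 0.1912]
orientation: [0.003, 0.832, 0.554, 0.001]
wrist_force: [-0.1, 0.1, -1.2]
finger_gap: 0.0171
grip_force: 29.4
xang 67.32 clip xyz mm [-230.3   19.8  191.2] F clip [ 0.1  0.1 -1.2] q [2.800e-03 8.323e-01 5.543e-01 5.000e-04]
top [[267.4, 215.3], [267.7, 216.0], [267.8, 216.2], [268.1, 216.8], [268.5, 217.7], [268.7, 218.1]]
scene [[276.0, 173.9], [275.9, 181.9], [275.9, 184.8], [275.9, 191.9], [275.8, 202.3], [275.7, 208.0]]
```

View pics/sc8.png

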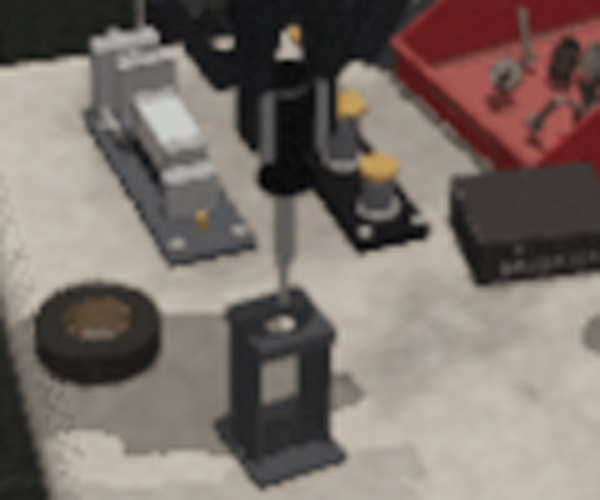

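The probe hangs straight from the gripper, with its tip at crop (284,298) above the stand hole; the fuse is still clipped. That was the tenth picture, so from here I'll use numbers only. Next move goes above the round contact.

```bash
python3 -m jog '[[1,0.026,0.0192,0,0],[1,0.026,0.0192,0,0],[1,0.026,0.0192,0,0],[1,0.026,0.0192,0,0],[1,0.026,0.0192,0,0]]'>/dev/null; python3 -m jog '[[1,0.026,0.0192,0,0],[1,0,0,0.02,0],[1,0,0,0,0],[1,0,0,0,0],[1,0,0,0,0]]'
cat > tip.py <<'E'
from h import *
import sys
P={"round":(.5441,-.1622,.04),"square":(.5632,-.1163,.05),"bar":(.5822,-.0707,.06)}
def go(name):
    s=env.get_state();p=s["tcp_pos"];q=s["orientation"];ph=2*np.arctan2(q[2],q[1]); t=P[name]
    d=np.array(t[:2])-p[:2]; print(p.round(4),"tx,ty",(d@[np.cos(ph),np.sin(ph)]).round(4),(d@[np.sin(ph),-np.cos(ph)]).round(4),"tipz-top",round(p[2]-.1-t[2],4),"xang",np.degrees(ph).round(2),"F",s["wrist_force"].round(1),s["finger_gap"].round(4))
    return s
def look(name):
    t=P[name];p=env.get_state()["tcp_pos"]
    for n in("scene","top"):
        c=cam(n);im=c["img"]; hsv=cv2.cvtColor(im,cv2.COLOR_RGB2HSV); pp=proj(c,t)[0]; x,y=pp.astype(int)
        m=cv2.inRange(hsv,(15,100,90),(32,255,255)); w=np.zeros_like(m); w[y-9:y+11,x-11:x+12]=1; m=m*w
        N,l,st,ce=cv2.connectedComponentsWithStats(m); i=1+np.argmax(st[1:,4]) if N>1 else 0
        print(n,"pad pred",pp.round(1),"seen",ce[i].round(1),st[i].tolist(),"tip pred",proj(c,[p[0],p[1],p[2]-.1])[0].round(1),"shank60 pred",proj(c,[p[0],p[1],p[2]-.04])[0].round(1))
        if n=="scene":
            g=im.sum(axis=2)//3; x,y=proj(c,[p[0],p[1],p[2]-.1])[0].round().astype(int)
            print("x from",x-10);
            for r in range(y-12,y+8): print(r,g[r,x-10:x+12].tolist())
E
python3 -c "
from tip import *
go('round');look('round')"
```

```text
clock: 12.43
tcp_pos: [0.5411, -0.1613, 0.168]
orientation: [-0.001, 0.832, 0.554, -0.001]
wrist_force: [-0.1, -0.2, -1.0]
finger_gap: 0.017
grip_force: 29.5Traceback (most recent call last):
  File "<string>", line 3, in <module>
    go('round');look('round')
    ~~^^^^^^^^^
  File "tip.py", line 6, in go
    d=np.array(t[:2])-p[:2]; print(p.round(4),"tx,ty",(d@[np.cos(ph),np.sin(ph)]).round(4),(d@[np.sin(ph),-np.cos(ph)]).round(4),"tipz-top",round(p[2]-.1-t[2],4),"xang",np.degrees(ph).round(2),"F",s["wrist_force"].round(1),s["finger_gap"].round(4))
                                                                                                                                                                                                                               ^^^^^^^^^^^^^^^^^^^^^
AttributeError: 'float' object has no attribute 'round'
```

```bash
sed -i 's/s\["finger_gap"\].round(4)/round(s["finger_gap"],4)/' tip.py; python3 -c "
from tip import *
go('round');look('round')"
```

```text
[ 0.5411 -0.1613  0.168 ] tx,ty 0.0004 0.0032 tipz-top 0.028 xang 67.3 F [-0.1 -0.2 -1. ] 0.017
scene pad pred [295.  181.1] seen [295.1 183.1] [292, 181, 7, 5, 30] tip pred [294.3 172.8] shank60 pred [294.9 153.7]
x from 284
161 [90, 91, 128, 158, 155, 134, 101, 62, 48, 59, 82, 91, 89, 69, 46, 44, 51, 78, 84, 74, 64, 54]
162 [78, 117, 149, 166, 169, 165, 156, 134, 101, 68, 83, 90, 87, 67, 44, 44, 41, 51, 63, 79, 80, 65]
163 [75, 142, 175, 174, 175, 177, 177, 173, 150, 111, 90, 90, 87, 67, 46, 43, 40, 42, 52, 64, 85, 90]
164 [86, 147, 173, 175, 177, 177, 176, 175, 170, 142, 99, 91, 90, 89, 74, 47, 43, 42, 42, 48, 72, 96]
165 [95, 148, 171, 172, 174, 174, 172, 169, 169, 146, 101, 91, 94, 102, 89, 64, 49, 40, 44, 43, 46, 69]
166 [91, 142, 164, 164, 164, 163, 162, 161, 163, 145, 106, 92, 99, 114, 105, 83, 75, 52, 43, 41, 42, 47]
167 [92, 132, 150, 154, 146, 138, 145, 151, 156, 150, 121, 94, 116, 141, 138, 112, 87, 65, 46, 43, 44, 45]
168 [88, 106, 122, 134, 115, 105, 116, 132, 147, 154, 131, 95, 128, 148, 150, 128, 83, 75, 62, 49, 42, 45]
169 [80, 89, 97, 103, 96, 97, 96, 109, 134, 149,
[... 637 characters left out ...]
147, 150, 150, 151, 150, 149, 150, 151, 152, 151, 150]
176 [14, 40, 60, 64, 67, 68, 63, 70, 123, 150, 151, 154, 153, 152, 152, 150, 149, 151, 152, 152, 152, 153]
177 [14, 42, 61, 64, 66, 66, 63, 48, 88, 136, 151, 154, 154, 154, 152, 151, 151, 151, 152, 152, 153, 153]
178 [16, 44, 62, 65, 66, 66, 63, 49, 34, 95, 139, 154, 156, 155, 155, 153, 154, 155, 153, 152, 150, 150]
179 [34, 55, 63, 66, 66, 65, 64, 50, 30, 46, 101, 143, 157, 156, 156, 154, 154, 156, 154, 150, 148, 147]
180 [57, 71, 62, 65, 66, 65, 63, 62, 49, 34, 66, 112, 135, 143, 151, 152, 151, 152, 153, 150, 148, 146]
top pad pred [219.8 137.8] seen [220.1 138. ] [215, 133, 11, 11, 90] tip pred [217.5 136.2] shank60 pred [213.2 128.8]
```

```bash
R(){ python3 -c "from tip import *;go('round')"; }; python3 -m jog '[[1,0,0.0018,0.012,0],[1,0,0,0.01,0],[1,0,0,0,0],[1,0,0,0,0],[1,0,0,0,0]]'>/dev/null;R; python3 -m jog '[[1,0,0,0,0]]'>/dev/null; R; python3 -m jog '[[1,0,0,0.002,0],[1,0,0,0,0],[1,0,0,0,0]]'>/dev/null;R;  python3 -m jog '[[1,0,0,0.002,0],[1,0,0,0,0],[1,0,0,0,0]]'>/dev/null;R
```

```text
[ 0.5438 -0.1623  0.1472] tx,ty 0.0002 0.0002 tipz-top 0.0072 xang 67.31 F [-0.5 -0.1 -0.2] 0.0173
[ 0.5442 -0.1623  0.1474] tx,ty 0.0 -0.0001 tipz-top 0.0074 xang 67.32 F [-0.8  0.  -0.8] 0.0171
[ 0.544  -0.162   0.1449] tx,ty -0.0001 0.0002 tipz-top 0.0049 xang 67.34 F [-0.5  0.4 -0.5] 0.0171
[ 0.5439 -0.1619  0.1426] tx,ty -0.0002 0.0003 tipz-top 0.0026 xang 67.34 F [ 0.1 -0.5 -0.8] 0.0169
```

```bash
R(){ python3 -c "from tip import *;go('round')"; }; for i in 1; do :; done
python3 -m jog '[[1,0,0,0.0015,0],[1,0,0,0,0]]'>/dev/null;R; python3 -m jog '[[1,0,0,0.001,0],[1,0,0,0,0]]'>/dev/null;R; python3 -m jog '[[1,0,0,0.001,0],[1,0,0,0,0]]'>/dev/null;R; python3 -m jog '[[1,0,0,0,0]]'>/dev/null;R
```

```text
[ 0.5439 -0.162   0.141 ] tx,ty -0.0001 0.0002 tipz-top 0.001 xang 67.34 F [ 0.3  0.1 -0.5] 0.0173
[ 0.5441 -0.1621  0.1402] tx,ty -0.0001 0.0001 tipz-top 0.0002 xang 67.34 F [-0.5 -0.1  0.1] 0.0171
[ 0.5441 -0.1621  0.1393] tx,ty -0.0001 0.0001 tipz-top -0.0007 xang 67.34 F [-0.5  0.9  0.4] 0.017
[ 0.5441 -0.1621  0.1394] tx,ty -0.0001 0.0001 tipz-top -0.0006 xang 67.34 F [0.5 0.3 0.7] 0.0176
```

```bash
R(){ python3 -c "from tip import *;go('round')"; }
python3 -m jog '[[1,0,0,0.0012,0],[1,0,0,0.001,0],[1,0,0,0,0]]'>/dev/null;R; python3 -m jog '[[1,0,0,0,0],[1,0,0,0,0]]'>/dev/null;R; python3 -m jog '[[1,0,0,0,0]]'>/dev/null;R;python3 -m jog '[[1,0,0,0,0]]'>/dev/null;R;python3 -m jog '[[1,0,0,0,0]]'>/dev/null;R
python3 -c "
from tip import *
c=cam('top');print(c['img'][128:148,208:232].astype(int).sum(2).shape)
look('round')" | grep pad
```

```text
[ 0.5441 -0.1621  0.1371] tx,ty -0.0001 0.0001 tipz-top -0.0029 xang 67.34 F [-1.2 -0.   2.7] 0.0172
[ 0.5441 -0.1621  0.1372] tx,ty -0.0001 0.0 tipz-top -0.0028 xang 67.34 F [ 0.3 -0.7  1.5] 0.0172
[ 0.5441 -0.1621  0.1372] tx,ty -0.0001 0.0001 tipz-top -0.0028 xang 67.34 F [ 0.3 -0.1  1.5] 0.0171
[ 0.5441 -0.1621  0.1372] tx,ty -0.0001 0.0 tipz-top -0.0028 xang 67.33 F [ 0.1 -0.3  2. ] 0.0169
[ 0.5441 -0.1621  0.1372] tx,ty -0.0001 0.0 tipz-top -0.0028 xang 67.34 F [-0.1  0.1  1.7] 0.0173
scene pad pred [295.  181.1] seen [295.1 184.3] [292, 182, 7, 5, 27] tip pred [294.9 182. ] shank60 pred [295.6 163.3]
top pad pred [219.8 137.8] seen [220.3 139. ] [215, 134, 11, 10, 72] tip pred [219.9 138.1] shank60 pred [215.9 131.1]
```

Round contact is pressed about 3 mm: 2.4 N net, and the pad visibly moved. Next is the square one.

```bash
R(){ python3 -c "from tip import *;go('square')"; }
python3 -m jog '[[1,0,0,-0.01,0],[1,0,0,-0.025,0],[1,0.02,0,0,0],[1,0.02,0,0,0],[1,0.0098,0,0,0]]'>/dev/null; python3 -m jog '[[1,0,0,0.01,0],[1,0,0,0,0],[1,0,0,0,0],[1,0,0,0,0]]'>/dev/null;R;  python3 -c "
from tip import *
look('square')"
```

```text
[ 0.5625 -0.1166  0.1614] tx,ty 0.0006 0.0005 tipz-top 0.0114 xang 67.29 F [ 0.1  0.4 -0.8] 0.0168
scene pad pred [288.1 168.7] seen [288.1 170.9] [284, 169, 9, 5, 34] tip pred [288.1 165.4] shank60 pred [288.5 146.7]
x from 278
153 [43, 45, 45, 45, 44, 45, 45, 44, 45, 63, 85, 91, 80, 60, 45, 46, 45, 46, 46, 46, 47, 46]
154 [45, 48, 55, 53, 47, 45, 44, 45, 46, 68, 88, 90, 81, 60, 46, 45, 44, 46, 47, 47, 47, 50]
155 [77, 75, 79, 80, 68, 48, 44, 45, 45, 69, 88, 91, 80, 61, 46, 46, 46, 46, 47, 45, 46, 49]
156 [97, 97, 96, 96, 90, 69, 43, 44, 45, 68, 89, 90, 81, 59, 44, 44, 46, 47, 48, 46, 48, 59]
157 [93, 93, 97, 96, 99, 88, 59, 45, 46, 68, 89, 90, 77, 54, 44, 44, 48, 47, 46, 49, 66, 79]
158 [132, 99, 94, 96, 96, 94, 79, 57, 49, 69, 91, 90, 76, 53, 44, 45, 45, 48, 47, 49, 75, 89]
159 [163, 133, 103, 97, 96, 95, 91, 90, 82, 76, 88, 91, 74, 49, 44, 45, 47, 46, 46, 45, 53, 79]
160 [172, 153, 112, 92, 97, 96, 95, 105, 120, 126, 111, 87, 66, 44, 45, 45, 46, 45, 45, 47, 44, 54]
161 [164, 135, 88, 77, 91, 91, 89, 91, 129, 152, 130, 92, 83, 63, 50, 46, 46, 44, 45, 45, 46, 43]
162 [148, 101, 61,
[... 546 characters left out ...]
150, 154, 134, 118, 137, 150, 155, 158, 155, 150, 147, 147, 137, 112]
168 [82, 64, 63, 67, 66, 62, 75, 94, 120, 133, 113, 97, 111, 129, 146, 153, 153, 150, 147, 147, 150, 127]
169 [58, 60, 64, 66, 66, 63, 73, 77, 85, 94, 83, 77, 78, 96, 131, 148, 150, 148, 147, 148, 149, 139]
170 [43, 60, 65, 66, 66, 64, 71, 77, 78, 78, 79, 78, 77, 81, 120, 145, 147, 147, 147, 149, 151, 151]
171 [65, 67, 64, 66, 66, 63, 69, 75, 79, 79, 78, 79, 81, 91, 113, 130, 143, 148, 150, 150, 153, 153]
172 [74, 73, 66, 66, 66, 68, 76, 78, 77, 82, 81, 81, 86, 100, 110, 126, 143, 148, 151, 152, 154, 153]
top pad pred [196.6 127.8] seen [196.9 128.4] [190, 123, 14, 12, 105] tip pred [195.7 126.7] shank60 pred [189.9 118.7]
```

```bash
R(){ python3 -c "from tip import *;go('square')"; }
python3 -m jog '[[1,0.0004,0,0.006,0],[1,0,0,0.004,0],[1,0,0,0,0],[1,0,0,0,0]]'>/dev/null;R; python3 -m jog '[[1,0,0,0.001,0],[1,0,0,0.001,0],[1,0,0,0.001,0],[1,0,0,0,0]]'>/dev/null;R; python3 -m jog '[[1,0,0,0,0]]'>/dev/null;R
```

```text
[ 0.5629 -0.1157  0.1515] tx,ty -0.0004 0.0005 tipz-top 0.0015 xang 67.32 F [ 0.6 -0.  -0.1] 0.0172
[ 0.5635 -0.1157  0.1491] tx,ty -0.0006 -0.0001 tipz-top -0.0009 xang 67.34 F [1.2 0.  0.1] 0.0174
[ 0.5635 -0.1158  0.1493] tx,ty -0.0006 -0.0 tipz-top -0.0007 xang 67.34 F [-0.4 -0.7  0.5] 0.0173
```

```bash
R(){ python3 -c "from tip import *;go('square')"; }
python3 -m jog '[[1,0,0,0.001,0],[1,0,0,0,0]]'>/dev/null;R; python3 -m jog '[[1,0,0,0,0]]'>/dev/null;R;python3 -m jog '[[1,0,0,0,0]]'>/dev/null;R
```

```text
[ 0.5635 -0.1158  0.1482] tx,ty -0.0006 -0.0001 tipz-top -0.0018 xang 67.34 F [-0.  -0.   0.9] 0.0173
[ 0.5635 -0.1158  0.1482] tx,ty -0.0006 -0.0001 tipz-top -0.0018 xang 67.34 F [0.4 0.1 1.7] 0.0171
[ 0.5635 -0.1158  0.1483] tx,ty -0.0006 -0.0001 tipz-top -0.0017 xang 67.34 F [ 0.5 -0.2  1. ] 0.0175
```

```bash
R(){ python3 -c "from tip import *;go('square')"; }
python3 -m jog '[[1,0,0,0.001,0],[1,0,0,0,0],[1,0,0,0,0]]'>/dev/null;R; python3 -m jog '[[1,0,0,0,0],[1,0,0,0,0]]'>/dev/null;R;python3 -m jog '[[1,0,0,0,0],[1,0,0,0,0]]'>/dev/null;R; python3 -c "
from tip import *
look('square')" | grep pad
python3 -m jog '[[1,0,0,-0.01,0],[1,0,0,-0.025,0],[1,0.02,0,0,0],[1,0.02,0,0,0],[1,0.0088,0,0,0]]'>/dev/null; python3 -m jog '[[1,0,0,0.01,0],[1,0,0,0,0],[1,0,0,0,0],[1,0,0,0,0]]'>/dev/null;  python3 -c "
from tip import *
go('bar');look('bar')"
```

```text
[ 0.5635 -0.1158  0.1472] tx,ty -0.0006 -0.0001 tipz-top -0.0028 xang 67.33 F [-0.1 -0.3  2. ] 0.0175
[ 0.5635 -0.1158  0.1472] tx,ty -0.0006 -0.0 tipz-top -0.0028 xang 67.34 F [-0.1  0.6  2.1] 0.0173
[ 0.5635 -0.1158  0.1472] tx,ty -0.0006 -0.0001 tipz-top -0.0028 xang 67.34 F [ 0.5 -0.2  1.8] 0.0177
scene pad pred [288.1 168.7] seen [288.3 171.9] [285, 170, 8, 5, 31] tip pred [288.  169.4] shank60 pred [288.5 150.9]
top pad pred [196.6 127.8] seen [197.3 129. ] [191, 124, 13, 11, 91] tip pred [196.6 128. ] shank60 pred [190.9 120.2]
[ 0.5813 -0.0713  0.1713] tx,ty 0.0009 0.0006 tipz-top 0.0113 xang 67.29 F [ 0.1 -0.6  0.1] 0.0172
scene pad pred [281.5 156.8] seen [281.4 158.4] [278, 155, 8, 8, 38] tip pred [281.5 153.6] shank60 pred [281.8 135. ]
x from 272
142 [55, 53, 53, 48, 50, 48, 64, 78, 75, 82, 90, 88, 149, 183, 184, 183, 181, 165, 165, 181, 182, 182]
143 [40, 42, 41, 41, 41, 44, 50, 63, 75, 84, 91, 91, 138, 168, 176, 184, 185, 186, 186, 186, 186, 186]
144 [40, 40, 39, 39, 38, 45, 47, 47, 55, 78, 92, 99, 98, 95, 142, 166, 174, 181, 185, 185, 186, 186]
145 [37, 36, 37, 38, 36
[... 1043 characters left out ...]
 96, 97, 96, 97, 86, 63, 43, 44, 46, 45, 45, 46, 45, 46, 48, 46]
157 [109, 116, 144, 172, 182, 157, 93, 90, 89, 89, 87, 71, 54, 44, 45, 45, 45, 45, 46, 46, 46, 45]
158 [123, 122, 123, 144, 162, 156, 131, 92, 77, 77, 77, 75, 67, 54, 49, 46, 44, 45, 46, 46, 46, 45]
159 [116, 118, 121, 121, 119, 138, 141, 113, 94, 79, 78, 76, 74, 88, 88, 61, 50, 45, 45, 44, 45, 46]
160 [108, 110, 112, 116, 117, 117, 117, 115, 98, 76, 92, 106, 106, 121, 131, 124, 112, 83, 48, 47, 45, 44]
161 [109, 107, 108, 110, 113, 115, 112, 94, 72, 73, 104, 117, 113, 116, 139, 158, 155, 134, 100, 62, 49, 45]
top pad pred [173.1 117.6] seen [173.3 118.4] [164, 113, 19, 12, 123] tip pred [172.1 116.5] shank60 pred [164.5 107.7]
```

```bash
R(){ python3 -c "from tip import *;go('bar')"; }
python3 -m jog '[[1,0.0005,0,0.006,0],[1,0,0,0.004,0],[1,0,0,0,0],[1,0,0,0,0]]'>/dev/null;R; python3 -m jog '[[1,0,0,0.001,0],[1,0,0,0.001,0],[1,0,0,0.001,0],[1,0,0,0,0]]'>/dev/null;R; python3 -m jog '[[1,0,0,0.001,0],[1,0,0,0,0]]'>/dev/null;R; python3 -m jog '[[1,0,0,0,0]]'>/dev/null;R
```

```text
[ 0.5819 -0.0703  0.1615] tx,ty -0.0003 0.0004 tipz-top 0.0015 xang 67.33 F [-0.1 -1.  -0.9] 0.0171
[ 0.5825 -0.0703  0.1592] tx,ty -0.0005 -0.0001 tipz-top -0.0008 xang 67.34 F [ 0.3 -0.1  0.4] 0.017
[ 0.5825 -0.0702  0.1582] tx,ty -0.0005 -0.0001 tipz-top -0.0018 xang 67.34 F [ 0.4 -0.5  1.7] 0.0166
[ 0.5825 -0.0703  0.1583] tx,ty -0.0005 -0.0001 tipz-top -0.0017 xang 67.34 F [ 0.2 -0.5  1.4] 0.017
```

```bash
R(){ python3 -c "from tip import *;go('bar')"; }
python3 -m jog '[[1,0,0,0.0008,0],[1,0,0,0,0],[1,0,0,0,0]]'>/dev/null;R; python3 -m jog '[[1,0,0,0,0],[1,0,0,0,0]]'>/dev/null;R;python3 -m jog '[[1,0,0,0,0],[1,0,0,0,0]]'>/dev/null;R; python3 -c "
from tip import *
look('bar')" | grep pad
python3 -m jog '[[1,0,0,-0.01,0],[1,0,0,-0.033,0],[1,0,0,0,0],[1,-0.0319,-0.0146,0,0],[1,-0.0319,-0.0146,0,0]]'>/dev/null; python3 -m jog '[[1,-0.0319,-0.0146,0,0],[1,-0.0319,-0.0146,0,0],[1,-0.0319,-0.0146,0,0],[1,-0.0319,-0.0146,0,0],[1,-0.0319,-0.0146,0,0]]'>/dev/null; python3 -m jog '[[1,-0.0319,-0.0146,0,0],[1,0,0,0,0],[1,0,0,0,0],[1,0,0,0,0],[1,0,0,0,0]]'>/dev/null
cat > back.py <<'E'
from tip import *
P["stand"]=(.3765,-.2608,.010)
E
python3 - <<'E'
from back import *
go("stand")
c=cam("scene");im=c["img"];g=im.astype(int).sum(2)//3
for z in(.08,): print("hole pred",proj(c,[.3748,-.26,.08])[0].round(1))
p=env.get_state()["tcp_pos"];u=proj(c,[p[0],p[1],p[2]-.1])[0];print("tip pred",u.round(1)); x,y=u.round().astype(int)
print("x from",x-9)
for r in range(y-8,y+12): print(r,g[r,x-9:x+12].tolist())
E
```

```text
[ 0.5825 -0.0703  0.1574] tx,ty -0.0005 -0.0001 tipz-top -0.0026 xang 67.34 F [0.7 0.1 2.1] 0.0173
[ 0.5825 -0.0703  0.1574] tx,ty -0.0005 -0.0001 tipz-top -0.0026 xang 67.34 F [0.1 0.3 1.7] 0.0173
[ 0.5825 -0.0703  0.1574] tx,ty -0.0005 -0.0001 tipz-top -0.0026 xang 67.33 F [ 0.6 -0.7  2.4] 0.0171
scene pad pred [281.5 156.8] seen [281.5 159.7] [278, 156, 8, 8, 33] tip pred [281.5 157.5] shank60 pred [281.8 139.2]
top pad pred [173.1 117.6] seen [173.9 118.8] [164, 114, 19, 11, 113] tip pred [173.2 117.8] shank60 pred [165.9 109.3]
[ 0.3768 -0.2602  0.2005] tx,ty -0.0006 -0.0 tipz-top 0.0905 xang 67.39 F [ 0.6 -0.1 -0.8] 0.0174
hole pred [275.2 211.8]
tip pred [275.9 204.6]
x from 267
197 [97, 99, 87, 98, 133, 155, 155, 140, 107, 91, 90, 108, 139, 153, 152, 152, 151, 151, 152, 154, 154]
198 [85, 81, 77, 81, 126, 154, 155, 150, 128, 102, 94, 123, 148, 152, 152, 153, 154, 155, 157, 159, 159]
199 [70, 61, 58, 59, 118, 151, 153, 155, 140, 105, 99, 133, 153, 151, 152, 154, 154, 156, 158, 160, 161]
200 [75, 105, 121, 123, 138, 153, 156, 159, 144, 106, 113, 144, 156, 156, 157, 157, 157, 15
[... 954 characters left out ...]
 57, 93, 155, 182, 184, 184, 183, 184]
210 [132, 110, 87, 64, 55, 54, 53, 54, 53, 55, 56, 55, 56, 56, 56, 115, 166, 182, 182, 183, 184]
211 [52, 54, 54, 54, 54, 53, 53, 53, 52, 51, 49, 49, 50, 51, 50, 61, 129, 171, 182, 182, 182]
212 [53, 54, 54, 56, 56, 54, 49, 48, 48, 47, 44, 41, 43, 46, 45, 54, 91, 139, 171, 180, 180]
213 [53, 54, 51, 49, 50, 51, 45, 51, 82, 115, 115, 79, 41, 42, 57, 71, 77, 96, 139, 170, 178]
214 [47, 48, 45, 44, 44, 51, 80, 102, 140, 170, 172, 136, 57, 50, 70, 77, 78, 77, 95, 143, 171]
215 [42, 42, 43, 45, 44, 49, 85, 117, 144, 163, 159, 126, 73, 69, 76, 76, 77, 75, 77, 106, 155]
216 [41, 41, 42, 44, 43, 55, 73, 94, 104, 108, 99, 76, 77, 77, 77, 75, 73, 67, 65, 67, 143]
```

```bash
R(){ python3 -c "from back import *;go('stand')"; }
python3 -m jog '[[1,0.0002,-0.0008,0.015,0],[1,0,0,0.015,0],[1,0,0,0,0],[1,0,0,0,0]]'>/dev/null;R; python3 -m jog '[[1,0,0,0.012,0],[1,0,0,0.01,0],[1,0,0,0,0],[1,0,0,0,0]]'>/dev/null;R
```

```text
[ 0.3757 -0.259   0.1698] tx,ty -0.0014 0.0014 tipz-top 0.0598 xang 67.45 F [ 0.6  0.5 -0.6] 0.017
[ 0.3755 -0.2598  0.1482] tx,ty -0.0006 0.0013 tipz-top 0.0382 xang 67.37 F [ 0.7 -0.  -0.9] 0.0173
```

Tip and shank are in the hole without touching; continuing down to the seat.

```bash
R(){ python3 -c "from back import *;go('stand')"; }
python3 -m jog '[[1,0,0,0.015,0],[1,0,0,0.015,0],[1,0,0,0,0],[1,0,0,0,0]]'>/dev/null;R; python3 -m jog '[[1,0,0,0.003,0],[1,0,0,0.003,0],[1,0,0,0,0],[1,0,0,0,0]]'>/dev/null;R
```

```text
[ 0.3754 -0.26    0.1185] tx,ty -0.0003 0.0014 tipz-top 0.0085 xang 67.34 F [ 0.3 -0.5 -1.1] 0.0173
[ 0.3757 -0.2604  0.1126] tx,ty -0.0001 0.0009 tipz-top 0.0026 xang 67.34 F [ 0.6  0.5 -0.3] 0.0175
```

```bash
R(){ python3 -c "from back import *;go('stand')"; }
python3 -m jog '[[1,0,0,0.0015,0],[1,0,0,0,0],[1,0,0,0,0]]'>/dev/null;R; python3 -m jog '[[1,0,0,0.0012,0],[1,0,0,0,0],[1,0,0,0,0]]'>/dev/null;R
```

```text
[ 0.3756 -0.2602  0.1108] tx,ty -0.0002 0.0011 tipz-top 0.0008 xang 67.34 F [ 0.1  0.6 -0.5] 0.0172
[ 0.3757 -0.2603  0.1103] tx,ty -0.0001 0.0009 tipz-top 0.0003 xang 67.35 F [-2.8  0.9  4.9] 0.0177
```

```bash
python3 -m jog '[[0.4,0,0,0,0],[0,0,0,0,0],[0,0,0,0,0],[0,0,0,0,0]]'; python3 -m jog '[[0,0,0,-0.01,0],[0,0,0,-0.025,0],[0,0,0,-0.036,0],[0,0,0,-0.036,0],[0,0,0,-0.02,0]]';python3 -m jog '[[0,0.03,0,0,0],[0,0.035,0,0,0],[0,0.035,0,0,0],[0,0.03,0,0,0],[0,0,0,0,0]]'; python3 -m jog '[[0,0,0,0,0],[0,0,0,0,0],[0,0,0,0,0]]'
python3 - <<'E'
from h import *
c=cam("scene");g=c["img"].max(axis=2);old=np.load("s4.npy").max(axis=2)
for z in(.135,.11,.09):
    u=proj(c,[.3745,-.2595,z])[0]; r=int(round(u[1]));x=int(u[0]); print(z,g[r,x-8:x+10].tolist(),old[r,x-8:x+10].tolist())
d=cv2.absdiff(c["img"],np.load("s4.npy")).max(2); print("table diff stand",(d[175:250,255:295]>40).sum())
# fuse region: current vs sc7
a=c["img"][140:210,225:300]; b=cv2.resize(cv2.imread("pics/sc7.png")[:,:,::-1],(75,70),interpolation=cv2.INTER_AREA); e=cv2.absdiff(a,b).max(2)[10:63,8:50]; print("clip diff",(e>40).sum(),e.mean())
E
```

```text
clock: 23.47
tcp_pos: [0.3755, -0.2602, 0.1095]
orientation: [-0.0, 0.832, 0.554, -0.0]
wrist_force: [-0.1, -0.3, -0.8]
finger_gap: 0.0429
grip_force: 0.0
clock: 23.88
tcp_pos: [0.3763, -0.261, 0.2402]
orientation: [0.002, 0.832, 0.554, 0.0]
wrist_force: [1.1, -1.0, 0.5]
finger_gap: 0.0428
grip_force: 0.0
clock: 24.3
tcp_pos: [0.4266, -0.1363, 0.2366]
orientation: [-0.001, 0.831, 0.556, 0.001]
wrist_force: [-0.7, -0.7, 0.1]
finger_gap: 0.0428
grip_force: 0.0
clock: 24.55
tcp_pos: [0.4255, -0.1409, 0.2365]
orientation: [0.0, 0.833, 0.554, -0.0]
wrist_force: [-0.0, -0.0, 0.9]
finger_gap: 0.0429
grip_force: 0.0
0.135 [84, 120, 152, 162, 161, 136, 65, 27, 27, 27, 29, 28, 22, 95, 145, 161, 161, 162] [98, 127, 153, 163, 161, 128, 19, 17, 18, 18, 20, 20, 66, 135, 162, 162, 161, 162]
0.11 [143, 144, 146, 149, 161, 147, 78, 19, 18, 17, 16, 14, 15, 136, 177, 179, 179, 177] [161, 162, 165, 166, 170, 136, 12, 14, 14, 15, 14, 14, 75, 148, 178, 179, 179, 178]
0.09 [190, 189, 189, 190, 191, 182, 143, 69, 14, 18, 17, 14, 14, 14, 81, 151, 184, 192] [190, 190, 189, 190, 192, 180, 131, 15, 16, 13, 15, 15, 14, 31, 78, 147, 183, 191]
table diff stand 568
clip diff 368 17.654088050314467
```

Run:
```python
from clip import *
p=env.get_state()["tcp_pos"]; c=cam("scene"); print("tcp px",proj(c,p)[0])
im=c["img"].astype(int); a=np.radians(67.4);u=np.array([np.cos(a),np.sin(a)])
o=np.array([.484,-.0573])
b=cv2.resize(cv2.imread("pics/sc7.png")[:,:,::-1],(75,70),interpolation=cv2.INTER_AREA)
for x in range(-28,29,8):
    q=proj(c,[*(o+u*x/1000),.046])[0].round().astype(int)+[0,1]; print(x,q,im[q[1],q[0]],b[q[1]-140,q[0]-225])
```

```text
tcp px [256.34229542 129.11085996]
-28 [256 178] [124 119 115] [163 157 152]
-20 [255 177] [142 136 130] [182 175 169]
-12 [254 175] [152 146 140] [194 187 180]
-4 [253 174] [153 146 141] [148 142 136]
4 [252 172] [152 145 140] [151 145 139]
12 [251 171] [184 184 179] [152 145 140]
20 [250 169] [170 166 161] [119 114 110]
28 [249 168] [145 141 139] [109 105 104]
```

The fuse is still in place along its whole length; only the arm's shadow has moved. I'm handing in.

```bash
python3 -c "
from workcell import env
print(env.hand_in())"
```

```text
the job is handed in; nothing more can be done
None
```

The job is handed in at about 25 s, verdict not shown: fuse clipped in; round, square and bar each pressed about 3 mm for half a second or more; probe back in its stand. One green and the yellow look-alike, which stood free on their tips, toppled early on; I don't think the arm touched them, but I didn't confirm it.

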